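Close and bolt down the cover of the leak-test block

ROBOT

A 6-joint arm with a two-finger parallel gripper is mounted at the origin on a cart in front of the work surface, level with it; the furniture and walls round the work are solid. World frame = base frame: x ahead of the robot, y to its left, z up, the work surface at z = 0. Lengths are in m, angles in rad, forces in N, time in s.
With the tool pointing down it reaches from about 0.4 to 0.825 m from the base axis. Payload 7 kg.
Tool frame: the origin (TCP) lies at the very end of the fingers, on their centre line; the grasp point (between the pads) lies 19 mm behind it (arm.pinch_z is the z of the grasp point in the tool frame, in m); z points along the fingers, y is the direction in which the jaws open and shut (so a half turn about z gives the same grasp; the last joint's range is limited). The gripper opens to 88 mm and grips with 3 to 60 N. Pads are 19 mm wide; open, the fingers measure 130 mm over their backs; the gripper's body (78 mm by 193 mm) begins 47 mm behind the grasp point.
Start: joints at [-0.864, 0.359, 0.012, 0, -1.224, -0.288], TCP at [0.274, -0.617, 0.227] pointing down, gripper open.
Joint ranges: [-3.07, 3.07], [-1.43, 2.12], [-1.02, 1.25], [-3.03, 1.67], [-3.05, -0], [-3.03, 3.03]. Speed limits (rad/s): [2.39, 2.39, 3.01, 3.14, 3.14, 3.14].

INTERFACE

Orientations are given as [roll, pitch, yaw] about the fixed x, y, z axes, in that order (R = Rz(yaw) Ry(pitch) Rx(roll)).
In Python, from station import arm gives the robot as it stands.
- The arm moves only by the tool drive_tool, never from a script. Its argument "targets" is a list of rows, each a list of 6 numbers: the shift along the world's x, y, z in units of 0.04 m (1.0 is 0.04 m), then the turn, a rotation vector about the world's x, y, z in units of 6 degrees (1.0 is 6 degrees). In form: [[x, y, z, wx, wy, wz], ...]. A call has 1 to 5 rows; each row shifts and turns the commanded pose from where the row before left it; what a row does not reach is not made up. A row lasts 1/8 s, in which the tool goes at most 62.5 mm and 10.7 degrees, less where a joint would pass 70% of its speed; a pose out of reach is approached as far as the arm can. A call with a number of a shift or a turn outside -1 to 1 is refused whole. A call with a gripper value outside its range is refused whole. "claw" is the opening, from 0 (shut) to 1 (fully open), set as the call begins (left out, the last holds). The fingers move at their own pace and stop on an object; "newtons" is the grip in N (left out, the last holds). Time passes only in rows, so rows that do not move let the fingers close. It gives the time, the measured TCP pose, the force and the opening at its end, in the units of the state.
- arm.get_state(): the state, without advancing time (a new reading comes with each control period).
- arm.grab_frame(name): name is "side" or "top"; returns (picture, depth): 480x640x3 uint8, red, green, blue; 480x640 float32, m along the optical axis (not along the pixel's ray), 0 where there is no reading.
- arm.get_calibration(name): a dict with "mtx" (3x3 intrinsics, pixels), "origin" and "rotation" of the camera in the world. Camera axes: x right, y up, looking along -z (the intrinsics and any distortion apply to the point x, -y, -z); pixel columns grow to the right and rows downward; lengths in m; the calibration is good to about 2 mm. A picture is of the moment at which its call begins. get_calibration takes no time and is no camera call.
- arm.job_done(): hands the job in, once; it reports no verdict.
Trained networks look in the newest picture that a camera, given by its name, has taken for a name from the list of things; names that differ only in an ending like _2 or _b are one class to them, and where a whole thing is asked for, a point or a joint stands for the part that bears it (a point fixed in the world has none). Each returns a list of dicts, best first, with "score" (0 to 1); they miss things now and then, are a little off and sometimes report something else, mostly with a low value. They report only what shows in the picture. A call takes as long as a camera call.
- arm.search_frame(target, camera): "point" ([x, y, z] in m, in the coordinates of the camera as it stood for that picture, good to about 4 mm: the middle of the surface that is visible of it).
- arm.cut_out(target, camera): "pixels" (480x640 bool, what is visible of it).
- arm.landmark_of(target, camera): "point" ([x, y, z] in m, in the coordinates of the camera as it stood for that picture, good to about 4 mm: a listed point, or the origin of a listed thing).
The state is a dict: "t": time; "q": joint angles; "qd": joint speeds; "joint_efforts": joint torques, N m; "eef_pos": TCP position; "ee_rot": TCP orientation; "force": force on the tool from outside, world axes, zero at the start; "moment": the same for the moment, N m; "width": finger opening in m.
Only numpy, scipy, OpenCV 4.12 (cv2) and the standard library are available. Lean on these libraries where they do the work, as an engineer would, in place of code of your own. Each camera call takes 0.05 s, during which the arm holds its last target. There are 200 camera calls.

TASK

Close the leak-test block: lift the cover off the wooden board, set it on the block with its four hooked ears between the hand screws, let go of it, then swing it clockwise (its lever is there for that) until the ears are hooked fully home under the screw heads. Then tighten the four hand screws clockwise so that the cover is drawn down level: crosswise (one, its opposite, then the other two), in two passes, about 40 degrees each in the first pass and each to its stop in the second. Leave the ring gauge, the tape roll and the dial indicator where they are.

Things in the scene. Friction and masses are not known exactly. Their poses are not given: they have to be found in the camera images.
- block: square aluminium test block, 128 x 128 mm, 48 mm high, with a 56 mm bore, on a steel foot plate 166 x 140 x 10 mm, bolted down. Origin: centre of its underside on the worktop; x and y square to its sides, z up. Four hand screws stand on a circle of 62 mm radius, at 45, 135, 225 and 315 degrees in its frame; their heads have 26 mm diameter, their stems 12 mm.
- seat (a point): point in the middle of the block, 49.6 mm above the worktop, where the cover's origin comes to rest: four spring pins 1.6 mm proud carry the cover until the screws press it onto the block. The ears pass down between the screw heads with the cover's yaw 41 degrees (within 11) counterclockwise of the block's, plus any multiple of 90, and the centre within 4 mm of here.
- cover: loose aluminium cover, 8 mm plate, 0.4 to 0.6 kg, balanced, lying on a wooden board 28 mm thick: disc of 44 mm radius, four ears out to 81 mm radius at 45, 135, 225 and 315 degrees in its frame, each with a 16 mm hook slot open on its clockwise side (from above); below, a tapered spigot 50 mm wide, 6 mm high. Origin: centre of the plate's underside; z up. Hooked home, its yaw is the block's + n x 90 degrees.
- knob (a point): grip point of the black round knob in the middle of the cover, for lifting: 28 mm diameter, 26 mm high; this point is 34 mm above the plate's underside, 8 mm below the knob's top. The knob swivels: while the cover hangs it keeps its yaw with the hand, within some degrees if moved smoothly, but once the cover rests the knob turns without it.
- lever (a point): grip point of the lever post: upright, black, 16 mm diameter, 36 mm high on the cover's top face, at the end of the one drawn-out ear, 112 mm from the cover's centre at 46.5 degrees in its frame; this point is 34 mm above the plate's underside, 10 mm below the post's top. Pulled clockwise round the block's centre it turns the cover, with under 5 N, until the slots stop on the screw stems.
- screw_1 (a joint): turn of hand screw 1 (at 45 degrees in the block's frame), rad: 0 slack, grows clockwise from above, 1.3 at its stop (fully tight); starts between 0 and 0.15 and stays where it is left. Knurled steel head, 26 mm diameter, 30 mm high; turning takes about 0.1 Nm; it sinks 14 mm a full turn (3 mm from slack to the stop).
- screw_2 (a joint): the same for hand screw 2 (the next one counterclockwise from above)
- screw_3 (a joint): the same for hand screw 3 (opposite screw 1)
- screw_4 (a joint): the same for hand screw 4 (opposite screw 2)
- head_1 (a point): centre of the top of screw 1's head when slack, on its axis, fixed to the block, 88.9 mm above the worktop; the head reaches from here 30 mm down, to just over the cover's ear, and sinks up to 3 mm as it is tightened
- head_2 (a point): centre of the top of screw 2's head when slack, on its axis, fixed to the block, 88.9 mm above the worktop; the head reaches from here 30 mm down, to just over the cover's ear, and sinks up to 3 mm as it is tightened
- head_3 (a point): centre of the top of screw 3's head when slack, on its axis, fixed to the block, 88.9 mm above the worktop; the head reaches from here 30 mm down, to just over the cover's ear, and sinks up to 3 mm as it is tightened
- head_4 (a point): centre of the top of screw 4's head when slack, on its axis, fixed to the block, 88.9 mm above the worktop; the head reaches from here 30 mm down, to just over the cover's ear, and sinks up to 3 mm as it is tightened
- ring_gauge: bystander: dark steel setting ring, 72 mm diameter, 18 mm high; origin at the centre of its underside
- tape: bystander: small tape roll, 48 mm diameter, 18 mm high; origin at the centre of its underside
- indicator: bystander: dial indicator on its back, 138 x 57 x 22 mm; origin at the centre of its underside

How it is judged:
On the way, in this order (a step that is already met when the one before it is completed fails the run):
1. the cover rests on the block, level, its ears between the screws, and has been let go (horizontal distance between cover and block below 0.008 m and z of cover in the frame of block between 0.046 and 0.052 m and angle between cover's own z axis and vertical below 0.05 rad and angle between the x axis of cover and the x axis of block, either way round above 0.3 rad and angle between the x axis of cover and the y axis of block, either way round above 0.3 rad and contact force between the fingers and cover below 0.2 N), for 0.1 s.
2. the cover has been swung home, its ears hooked on the screw stems under the heads, the screws still slack (horizontal distance between cover and block below 0.008 m and z of cover in the frame of block between 0.046 and 0.052 m and angle between cover's own z axis and vertical below 0.05 rad and (angle between the x axis of cover and the x axis of block, either way round below 0.06 rad or angle between the x axis of cover and the y axis of block, either way round below 0.06 rad) and value of joint each of screw_1, screw_2, screw_3, screw_4 below 0.35 rad), for 0.1 s.
3. first pass: each screw has had its part turn (stands beyond 0.4 rad) and none is tight yet (all under 1.1 rad) (horizontal distance between cover and block below 0.008 m and z of cover in the frame of block between 0.046 and 0.052 m and angle between cover's own z axis and vertical below 0.05 rad and (angle between the x axis of cover and the x axis of block, either way round below 0.06 rad or angle between the x axis of cover and the y axis of block, either way round below 0.06 rad) and value of joint screw_1 between 0.4 and 1.1 rad and value of joint screw_2 between 0.4 and 1.1 rad and value of joint screw_3 between 0.4 and 1.1 rad and value of joint screw_4 between 0.4 and 1.1 rad), for 0.1 s.
At the end, for the whole second after the job is handed in: Cover on the block, centred within 8 mm, ears hooked home (yaw equal to the block's plus a multiple of 90 degrees, within 0.06 rad), drawn down (underside at most 1.2 mm over the top face), tilt under 0.015 rad, at rest; all four screws at their stop (over 1.18 of 1.3 rad) (horizontal distance between cover and block below 0.008 m and z of cover in the frame of block between 0.046 and 0.0492 m and angle between cover's own z axis and vertical below 0.05 rad and (angle between the x axis of cover and the x axis of block, either way round below 0.06 rad or angle between the x axis of cover and the y axis of block, either way round below 0.06 rad) and value of joint each of screw_1, screw_2, screw_3, screw_4 above 1.18 rad and angle between cover's own z axis and vertical below 0.015 rad and linear speed of cover below 0.01 m/s); the robot touches nothing.
It fails at once if first pass not crosswise: a screw of each opposite pair has had its part turn (past 0.4 rad) while both their opposites have not (((value of joint screw_1 above 0.4 rad and value of joint screw_3 below 0.4 rad) or (value of joint screw_3 above 0.4 rad and value of joint screw_1 below 0.4 rad)) and ((value of joint screw_2 above 0.4 rad and value of joint screw_4 below 0.4 rad) or (value of joint screw_4 above 0.4 rad and value of joint screw_2 below 0.4 rad))).
It fails at once if second pass not crosswise: a screw of each opposite pair is tight (past 1.15 rad) while both their opposites are not (((value of joint screw_1 above 1.15 rad and value of joint screw_3 below 1.15 rad) or (value of joint screw_3 above 1.15 rad and value of joint screw_1 below 1.15 rad)) and ((value of joint screw_2 above 1.15 rad and value of joint screw_4 below 1.15 rad) or (value of joint screw_4 above 1.15 rad and value of joint screw_2 below 1.15 rad))).
It fails at once if a screw is tight (past 1.15 rad) before every screw has had its part turn (0.4 rad) (value of joint any of screw_1, screw_2, screw_3, screw_4 above 1.15 rad and value of joint any of screw_1, screw_2, screw_3, screw_4 below 0.4 rad).
It fails at once if a bystander is moved more than 30 mm (distance of any of ring_gauge, tape, indicator from where it was at the start of the episode above 0.03 m).
It also fails if it takes over 72 s, if anything falls off the work surface, if the arm or the gripper's body presses on something with over 40 N, if the wrist force passes 120 N, or if a joint passes its speed limit or range.

## Working session

There is one attempt and no reset: what is moved stays moved. The work goes in short steps, Python scripts to look and compute and a tool call to move; the robot and the scene stay as the last step left them, time stands still between calls to the robot, and variables do not carry over. Pictures are saved under pics/ and viewed, about 8 in all and at most 12, crops included, and the job is handed in when it is done.

Besides the shell and the picture viewer there is one more tool, called after "Request:" as name(argument=value, ...) on one line, values as JSON. drive_tool: Moves the arm, as the interface text tells. Shifts and turns lie within -1 to 1; 1 stands for 0.04 m of shift or 6 degrees of turn. Its arguments: {"type":"object","properties":{"targets":{"type":"array"},"claw":{"type":"number"},"newtons":{"type":"number"}},"required":["targets"]}

```bash
mkdir -p pics
cat > h.py <<'E'
import numpy as np, cv2
from station import arm
def w(cam,p):
    c=arm.get_calibration(cam); return np.array(c["origin"])+np.array(c["rotation"])@np.array(p)
def cloud(cam,d):
    c=arm.get_calibration(cam);K=np.array(c["mtx"]);v,u=np.indices(d.shape)
    P=np.stack([(u-K[0,2])/K[0,0]*d,-(v-K[1,2])/K[1,1]*d,-d],-1)
    return P@np.array(c["rotation"]).T+np.array(c["origin"])
def save(cam,n):
    im,d=arm.grab_frame(cam); cv2.imwrite(f"pics/{n}.png",im[:,:,::-1]); np.save(f"pics/{n}.npy",d); return im,d
E
ls
python3 - <<'E'
from h import *
print(arm.get_state())
for cam in("top","side"):
    im,d=save(cam,cam+"0"); print(cam,arm.get_calibration(cam))
    for t in("block","seat","cover","knob","lever","head_1","ring_gauge","tape","indicator"):
        for r in arm.landmark_of(t,cam)[:5]: print(cam,t,round(r["score"],2),w(cam,r["point"]).round(4))
E
```

```text
h.py
pics
{'t': 0.0, 'q': array([-8.63896572e-01,  3.59359247e-01,  1.10630286e-02, -3.78321485e-04,
       -1.22406232e+00, -2.88088146e-01]), 'qd': array([ 0.00145933, -0.00097633,  0.00010127, -0.00052215,  0.00150201,
       -0.00040639]), 'joint_efforts': array([-6.11195610e-04, -5.82718277e+01,  2.93061090e+01,  6.99742377e+00,
        7.02840698e-03, -1.75933474e-04]), 'eef_pos': array([ 0.27429002, -0.61623169,  0.22563728]), 'ee_rot': array([ 3.13999377e+00, -1.02910187e-04, -2.72290980e+00]), 'force': array([-0.12155952, -0.31613928, -0.23305442]), 'moment': array([ 0.00719319, -0.01198015,  0.00723384]), 'width': 0.08791062205413086}
top {'mtx': array([[446.74054296,   0.        , 313.35923638],
       [  0.        , 446.74054296, 241.57952338],
       [  0.        ,   0.        ,   1.        ]]), 'origin': array([0.44111285, 0.08755414, 1.14552137]), 'rotation': array([ 0.0954743 ,  0.01185563, -1.55639647])}
top block 0.56 [2.2282 1.8746 2.9326]
top seat 0.69 [2.1441 1.7905 2.8485]
top seat 0.43 [2.1268 1.7732 2.8312]
top seat 0.34 [2.2225 1.869  2.9269]
top knob 0.66 [2
[... 434 characters left out ...]
946 , 240.06758264],
       [  0.        ,   0.        ,   1.        ]]), 'origin': array([0.03662349, 0.63016134, 1.02002288]), 'rotation': array([ 0.65010394, -0.00332399, -2.34304904])}
side block 0.63 [2.8752 3.4688 3.8586]
side seat 0.96 [2.7701 3.3636 3.7535]
side cover 0.84 [3.269  3.8625 4.2524]
side knob 0.63 [3.2084 3.8019 4.1918]
side lever 0.9 [3.066  3.6595 4.0494]
side head_1 0.71 [2.751  3.3445 3.7344]
side head_1 0.56 [2.6242 3.2178 3.6076]
side head_1 0.54 [3.0646 3.6582 4.048 ]
side ring_gauge 0.55 [2.4851 3.0786 3.4685]
side tape 0.89 [2.9992 3.5928 3.9826]
side tape 0.21 [2.792  3.3856 3.7754]
side tape 0.2 [2.7492 3.3427 3.7326]
side indicator 0.67 [2.628  3.2215 3.6114]
```

```bash
sed -i 's/^import numpy.*/import numpy as np, cv2\nfrom scipy.spatial.transform import Rotation as Ro/; s/np.array(c\["rotation"\])/Ro.from_euler("xyz",c["rotation"]).as_matrix()/' h.py
python3 - <<'E'
from h import *
for cam in("top","side"):
    for t in("block","seat","cover","knob","lever","head_1","ring_gauge","tape","indicator"):
        for r in arm.landmark_of(t,cam)[:5]: print(cam,t,round(r["score"],2),w(cam,r["point"]).round(4))
a=cv2.imread("pics/top0.png");b=cv2.imread("pics/side0.png")
cv2.imwrite("pics/both0.png",cv2.resize(np.vstack([a,b]),(640,960))[:, :][:480]);print(arm.get_state()["t"])
E
```

```text
top block 0.56 [ 0.5432  0.1829 -0.002 ]
top seat 0.69 [0.5435 0.1873 0.0521]
top seat 0.43 [ 0.4612 -0.1651  0.0717]
top seat 0.34 [0.5446 0.1888 0.0015]
top knob 0.66 [ 0.4609 -0.1655  0.0709]
top head_1 0.94 [0.4972 0.2258 0.0923]
top head_1 0.92 [0.5906 0.1462 0.0904]
top head_1 0.91 [0.59   0.2335 0.0885]
top head_1 0.6 [0.5048 0.1424 0.0865]
top ring_gauge 0.64 [ 0.4114  0.3963 -0.    ]
top tape 0.79 [3.986e-01 4.410e-02 3.000e-04]
top indicator 0.98 [0.6772 0.4006 0.0041]
top indicator 0.61 [0.5011 0.1446 0.0865]
side block 0.63 [ 0.5434  0.1862 -0.0039]
side seat 0.96 [0.5424 0.1866 0.0518]
side cover 0.84 [ 0.4637 -0.1641  0.035 ]
side knob 0.63 [ 0.4646 -0.1672  0.0702]
side lever 0.9 [ 0.4943 -0.0565  0.0689]
side head_1 0.71 [0.4988 0.1388 0.0864]
side head_1 0.56 [0.5005 0.2249 0.0876]
side head_1 0.54 [ 0.4927 -0.0591  0.0712]
side ring_gauge 0.55 [0.4182 0.3996 0.0012]
side tape 0.89 [0.4024 0.0402 0.0017]
side tape 0.21 [0.5902 0.1438 0.0878]
side tape 0.2 [0.5029 0.1411 0.0869]
side indicator 0.67 [ 0.6813  0.4045 -0.0009]
1.9
```

View pics/top0.png

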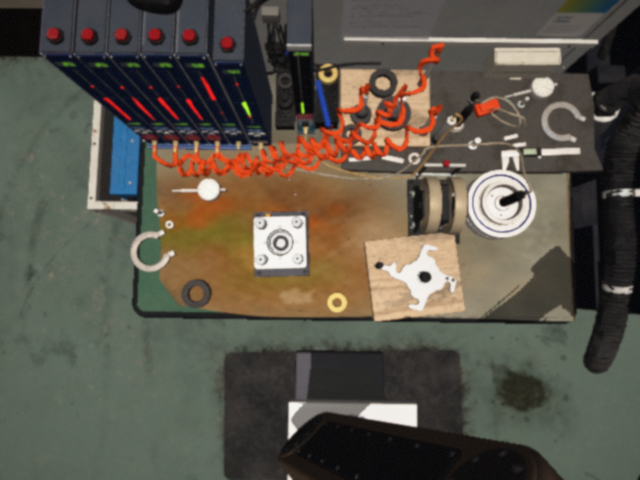

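View pics/side0.png

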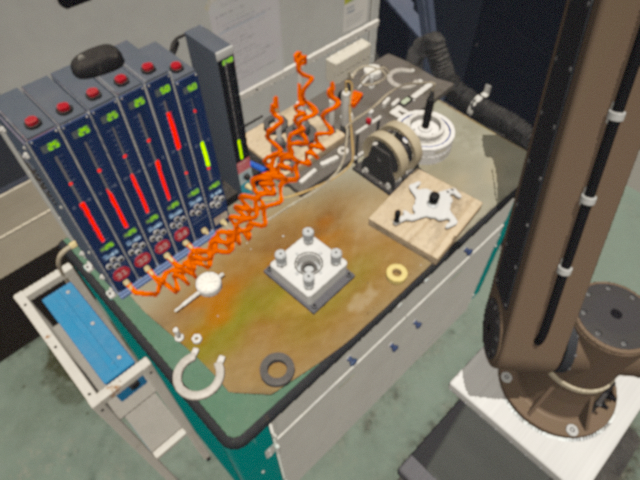

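Run:
```python
from h import *
for cam in("top","side"):
    P=cloud(cam,np.load(f"pics/{cam}0.npy"))
    def near(c,r,lo,hi):
        m=(np.hypot(P[...,0]-c[0],P[...,1]-c[1])<r)&(P[...,2]>lo)&(P[...,2]<hi); return P[m]
    print(cam,"table z",np.median(near((.4,.1),.03,-.02,.02)[:,2]), "board z",np.median(near((.40,-.15),.02,.01,.05)[:,2]))
    q=near((.544,.187),.1,.040,.056); r=cv2.minAreaRect(q[:,:2].astype(np.float32)*1000);print("blocktop",np.median(q[:,2]),r)
    H=[]
    for c in((.590,.233),(.498,.226),(.503,.142),(.5905,.1455)):
        q=near(c,.022,.080,.1); e=cv2.minEnclosingCircle(q[:,:2].astype(np.float32)*1000); H.append(q.mean(0)); print("head",len(q),q.mean(0).round(4),np.median(q[:,2]).round(4),e)
    H=np.array(H);print(H.mean(0)); 
    for i in(0,1):print("yaw",np.degrees(np.arctan2(*(H[i]-H[i+2])[1::-1]))-45-90*i)
    k=near((.463,-.166),.03,.068,.09);l=near((.494,-.058),.03,.068,.09)
    for q in(k,l): print(len(q),q.mean(0).round(4),np.median(q[:,2]),cv2.minEnclosingCircle(q[:,:2].astype(np.float32)*1000) if len(q) else 0)
    d=l.mean(0)-k.mean(0); print("cover yaw",np.degrees(np.arctan2(d[1],d[0]))-46.5,np.hypot(*d[:2]))
    q=near((.463,-.166),.09,.031,.05);print("plate",np.median(q[:,2]))
    for t in("head_1","knob","lever"):
        for r in arm.search_frame(t,cam)[:4]: print(t,round(r["score"],2),w(cam,r["point"]).round(4))
print(arm.get_state()["t"])
```

```text
top table z 0.0011404930514432587 board z 0.040689145039470076
blocktop 0.049020854678701875 ((544.3746337890625, 185.37286376953125), (128.1443328857422, 128.1541748046875), 2.3623454570770264)
head 92 [0.5857 0.2305 0.0885] 0.0888 ((586.0081176757812, 230.73789978027344), 12.632326126098633)
head 94 [0.4983 0.2266 0.0892] 0.0893 ((498.64532470703125, 226.89300537109375), 12.90349006652832)
head 91 [0.5023 0.1396 0.0891] 0.0891 ((502.19805908203125, 139.60910034179688), 12.507439613342285)
head 92 [0.5893 0.143  0.089 ] 0.0892 ((589.4166259765625, 142.8192138671875), 12.950873374938965)
[0.5438885  0.18492056 0.08893675]
yaw 2.481455068557864
yaw 2.4388080510803434
110 [ 0.4631 -0.166   0.0767] 0.0770983622390694 ((463.4239807128906, -167.275146484375), 13.625346183776855)
36 [ 0.4897 -0.0578  0.0784] 0.07844207290716376 ((489.66131591796875, -58.19235610961914), 7.654331207275391)
cover yaw 29.707225074302983 0.11147833948851413
plate 0.04258074052936678
head_1 0.84 [0.5431 0.1823 0.0465]
knob 0.66 [ 0.4593 -0.1618  0.0454]
lever 0.9 [ 0.4602 -0.1631  0.0444]
side table z -0.000607
[... 429 characters left out ...]
75, 142.91009521484375), 14.103273391723633)
head 90 [0.5888 0.1485 0.0868] 0.0872 ((589.894287109375, 147.59014892578125), 13.476805686950684)
[0.54287776 0.18989975 0.08665662]
yaw 2.482585796453442
yaw 2.7639379633869225
81 [ 0.4623 -0.161   0.0746] 0.07487238743744251 ((463.8204650878906, -164.52505493164062), 14.774408340454102)
41 [ 0.4887 -0.0533  0.0754] 0.07594931774169522 ((488.4671936035156, -54.91194534301758), 8.760468482971191)
cover yaw 29.693066348264495 0.11087715726753639
plate 0.04135621849921167
head_1 0.85 [0.5275 0.1951 0.0503]
head_1 0.17 [0.6754 0.3834 0.02  ]
knob 0.87 [ 0.4652 -0.1544  0.0449]
knob 0.34 [0.4134 0.4007 0.0162]
lever 0.58 [ 0.4637 -0.1516  0.0452]
2.2
```

Request:
drive_tool(targets=[[0.2,0.9,0,0,0,-1],[0.2,0.9,0,0,0,-1],[0.3,0.9,0,0,0,-1],[0.3,0.9,0,0,0,-1],[0.4,0.9,0,0,0,-1]], claw=0.7, newtons=25)

```text
t: 2.82
eef_pos: [0.3306, -0.4356, 0.2268]
ee_rot: [-3.141, 0.0, 3.033]
force: [-0.4, -0.3, 0.9]
width: 0.0613
```

Run:
```python
from h import *
for cam in("top","side"):
    P=cloud(cam,np.load(f"pics/{cam}0.npy"))
    for x in np.arange(.38,.66,.03):
        print(cam,round(x,2),[round(float(P[(abs(P[...,0]-x)<.015)&(abs(P[...,1]-y)<.015)&(P[...,2]<.5)][:,2].max(initial=-9)),2) for y in np.arange(-.33,.40,.03)])
```

```text
top 0.38 [0.01, 0.01, 0.03, 0.03, 0.03, 0.05, 0.05, 0.05, 0.03, 0.04, 0.03, 0.01, 0.02, 0.02, 0.01, 0.01, 0.01, 0.01, 0.01, 0.01, 0.01, 0.01, 0.01, 0.02, 0.02]
top 0.41 [0.01, 0.01, 0.03, 0.04, 0.04, 0.05, 0.05, 0.04, 0.04, 0.04, 0.03, 0.01, 0.02, 0.02, 0.01, 0.01, 0.01, 0.01, 0.01, 0.01, 0.01, 0.01, 0.01, 0.02, 0.02]
top 0.44 [0.01, 0.01, 0.03, 0.05, 0.05, 0.08, 0.08, 0.05, 0.03, 0.04, 0.03, 0.01, 0.01, 0.01, 0.01, 0.01, 0.01, 0.01, 0.01, 0.01, 0.01, 0.01, 0.01, 0.02, 0.02]
top 0.47 [0.0, 0.01, 0.03, 0.05, 0.05, 0.08, 0.08, 0.05, 0.05, 0.08, 0.03, 0.01, 0.01, 0.01, 0.0, 0.05, 0.05, 0.05, 0.05, 0.05, 0.01, 0.01, 0.01, 0.01, 0.01]
top 0.5 [0.01, 0.01, 0.03, 0.03, 0.05, 0.05, 0.05, 0.05, 0.05, 0.09, 0.04, 0.01, 0.01, 0.01, 0.01, 0.09, 0.09, 0.06, 0.09, 0.09, 0.01, 0.01, 0.01, 0.01, 0.01]
top 0.53 [0.01, 0.01, 0.03, 0.03, 0.05, 0.05, 0.05, 0.04, 0.03, 0.03, 0.03, 0.01, 0.01, 0.01, 0.01, 0.05, 0.05, 0.05, 0.05, 0.05, 0.01, 0.01, 0.01, 0.01, 0.01]
top 0.56 [0.06, 0.05, 0.02, 0.11, 0.12, 0.12, 0.12, 0.03, 0.03, 0.03, 0.03, 0.01, 0.01, 0.0, 0.01, 0.05, 0.06, 0.05, 0.05, 0.08, 0.01, 0.01, 0.
[... 1312 characters left out ...]
3, 0.03, 0.03, 0.03, 0.0, 0.01, 0.0, 0.0, 0.05, 0.09, 0.05, 0.05, 0.05, 0.01, 0.0, 0.0, 0.0, 0.0]
side 0.56 [0.06, 0.05, 0.01, 0.11, 0.12, 0.12, 0.12, 0.03, 0.03, 0.03, 0.03, 0.0, 0.0, 0.0, 0.0, 0.05, 0.05, 0.05, 0.05, 0.09, 0.03, 0.01, 0.0, 0.0, 0.0]
side 0.59 [0.08, 0.06, 0.04, 0.14, 0.15, 0.15, 0.14, 0.02, 0.0, 0.01, 0.0, 0.0, 0.0, 0.0, 0.0, 0.09, 0.09, 0.05, 0.09, 0.09, 0.05, 0.0, 0.0, 0.0, 0.0]
side 0.62 [0.08, 0.08, -9.0, 0.15, 0.15, 0.15, 0.15, 0.02, 0.0, 0.0, 0.0, 0.0, 0.0, 0.0, 0.0, -9.0, 0.05, 0.05, 0.05, 0.05, 0.02, 0.01, 0.0, 0.0, 0.0]
side 0.65 [0.17, 0.08, 0.08, 0.15, 0.15, 0.15, 0.15, 0.02, 0.0, 0.0, 0.0, 0.0, 0.0, 0.0, 0.0, 0.0, 0.0, 0.0, 0.01, 0.0, 0.0, 0.0, 0.0, 0.02, 0.02]
```

Request:
drive_tool(targets=[[0.5,1,0,0,0,-0.85],[0.5,1,0,0,0,0],[0.5,1,0,0,0,0],[0.5,1,0,0,0,0],[0.5,1,0,0,0,0]])

```text
t: 3.45
eef_pos: [0.431, -0.2353, 0.2269]
ee_rot: [3.142, 0.001, 2.948]
force: [1.1, -0.4, -0.3]
width: 0.0609
```

Request:
drive_tool(targets=[[0.4,0.9,0,0,0,0],[0.41,0.87,0,0,0,0],[0,0,-1,0,0,0],[0,0,-1,0,0,0],[0,0,-1,0,0,0]])

```text
t: 4.08
eef_pos: [0.4631, -0.1656, 0.1058]
ee_rot: [3.141, 0.001, 2.948]
force: [0.3, -0.3, -0.4]
width: 0.0615
```

Run:
```python
from h import *
print(arm.get_state()["eef_pos"])
for c in("top","side"):save(c,c+"1")
a=cv2.imread("pics/top1.png")[200:340,340:500];b=cv2.imread("pics/side1.png")[130:290,340:520]
cv2.imwrite("pics/c1.png",np.hstack([cv2.resize(a,(400,400)),cv2.resize(b,(400,400))]))
```

```text
[ 0.46313743 -0.16561352  0.10579977]
```

View pics/c1.png

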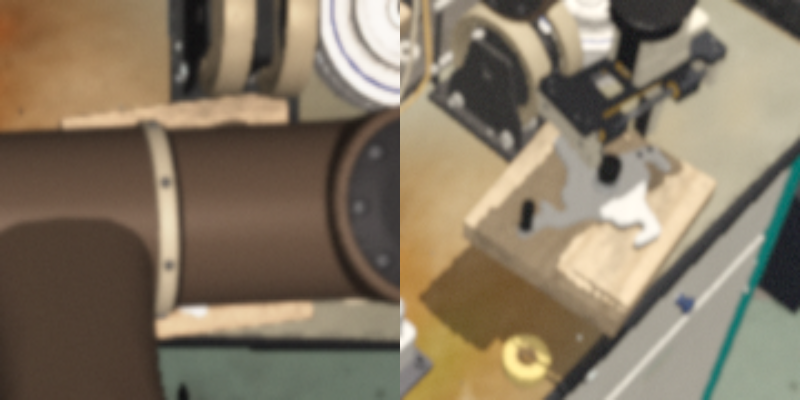

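The right half (side camera) shows the fingers straddling the knob (about 608,168 in the crop), with the lever post at (527,215) clear of them. The top camera is blocked by the arm.

Request:
drive_tool(targets=[[0,0,-0.7,0,0,0],[0,0,-0.72,0,0,0],[0,0,0,0,0,0]])

```text
t: 4.55
eef_pos: [0.4624, -0.166, 0.0497]
ee_rot: [-3.141, -0.002, 2.948]
force: [0.1, -0.5, 0.1]
width: 0.0614
```

Request:
drive_tool(targets=[[0,0,0,0,0,0],[0,0,0,0,0,0],[0,0,0,0,0,0],[0,0,0,0,0,0]], claw=0.2, newtons=30)

```text
t: 5.05
eef_pos: [0.4631, -0.166, 0.0503]
ee_rot: [-3.141, 0.001, 2.948]
force: [-0.1, 1.5, 3.1]
width: 0.0273
```

Request:
drive_tool(targets=[[0,0,0.2,0,0,0],[0,0,0.5,0,0,0],[0,0,0.7,0,0,0],[0,0,0.7,0,0,0],[0.1,0.3,0.4,0,0,0.1]])

```text
t: 5.68
eef_pos: [0.4665, -0.154, 0.1511]
ee_rot: [3.141, 0.0, 2.957]
force: [0.8, 0.1, -5.7]
width: 0.0272
```

Request:
drive_tool(targets=[[0.15,0.6,0.1,0,0,0.2],[0.2,0.8,0,0,0,0.2],[0.2,0.9,0,0,0,0.3],[0.2,0.9,0,0,0,0.3],[0.2,0.9,0,0,0,0.3]])

```text
t: 6.3
eef_pos: [0.5042, 0.0113, 0.1536]
ee_rot: [-3.142, -0.001, 3.095]
force: [-0.3, -1.1, -5.6]
width: 0.0274
```

Request:
drive_tool(targets=[[0.2,0.9,0,0,0,0.3],[0.2,0.9,0,0,0,0.2],[0.2,0.9,0,0,0,0.2],[0.2,0.8,0,0,0,0.1],[0.1,0.5,0,0,0,0.1]])

```text
t: 6.92
eef_pos: [0.5405, 0.1714, 0.1533]
ee_rot: [-3.141, -0.001, -3.093]
force: [-0.7, -1.0, -4.5]
width: 0.0273
```

Request:
drive_tool(targets=[[0.05,0.3,0,0,0,0],[0,0.1,0,0,0,0],[0,0,0,0,0,0],[0,0,0,0,0,0]])

```text
t: 7.42
eef_pos: [0.5427, 0.1854, 0.1538]
ee_rot: [-3.142, -0.0, -3.095]
force: [-0.3, -0.8, -5.0]
width: 0.0273
```

Run:
```python
from h import *
s=arm.get_state();print(s["eef_pos"],s["ee_rot"],s["t"])
im,d=save("side","side2");save("top","top2")
for t in("lever","knob","cover","head_1"):
    for r in arm.landmark_of(t,"side")[:4]: print(t,round(r["score"],2),w("side",r["point"]).round(4))
P=cloud("side",d)
k=s["eef_pos"]
m=(np.hypot(P[...,0]-k[0],P[...,1]-k[1])<.14)&(P[...,2]>k[2]-.02)&(P[...,2]<k[2]+.05); print(m.sum())
a=im[:,:,::-1][170:330,220:400];b=cv2.imread("pics/top2.png")[170:330,200:380]
cv2.imwrite("pics/c2.png",np.hstack([cv2.resize(a,(450,400)),cv2.resize(b,(350,400))]))
```

```text
[0.54267617 0.18540553 0.15383708] [-3.14154214e+00 -1.54548450e-04 -3.09531349e+00] 7.425
lever 0.95 [0.5439 0.3003 0.1726]
knob 0.82 [0.545  0.1857 0.1737]
cover 0.83 [0.5425 0.1899 0.1377]
head_1 0.92 [0.5013 0.2209 0.0913]
head_1 0.86 [0.5    0.1429 0.0864]
head_1 0.74 [0.5859 0.2359 0.0914]
1586
```

View pics/c2.png

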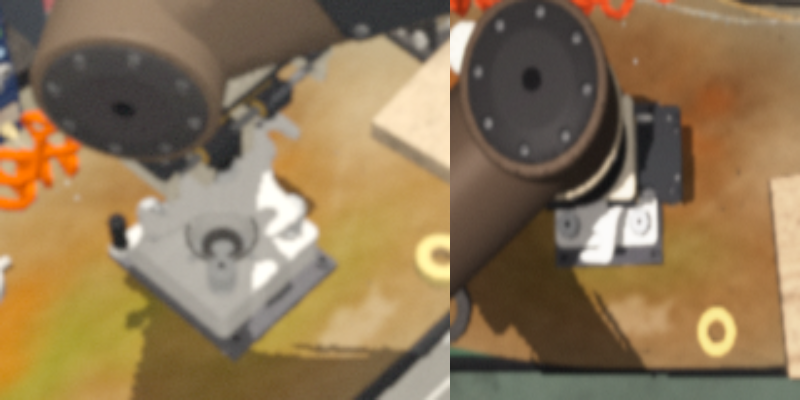

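Left (side): the cover hangs above the block, with the lever post at (118,232) to the +y side as wanted. Right (top): the arm covers most of it, and the tape at (717,330) is untouched. I'm lowering the cover.

Request:
drive_tool(targets=[[0,0.03,-0.3,0,0,0],[0,0,-0.4,0,0,0],[0,0,-0.4,0,0,0],[0,0,-0.3,0,0,0],[0,0,-0.2,0,0,0]])

```text
t: 8.35
eef_pos: [0.5426, 0.1871, 0.0885]
ee_rot: [-3.141, -0.001, -3.094]
force: [0.2, -0.0, -4.0]
width: 0.0271
```

Request:
drive_tool(targets=[[0,0,-0.2,0,0,0],[0,0,-0.15,0,0,0],[0,0,-0.1,0,0,0],[0,0,0,0,0,0]])

```text
t: 8.85
eef_pos: [0.5428, 0.1873, 0.0716]
ee_rot: [-3.141, -0.0, -3.095]
force: [0.3, 0.4, -4.6]
width: 0.0272
```

Request:
drive_tool(targets=[[0,0,-0.07,0,0,0],[0,0,-0.05,0,0,0],[0,0,-0.02,0,0,0],[0,0,0,0,0,0]])

```text
t: 9.35
eef_pos: [0.5429, 0.1873, 0.0661]
ee_rot: [-3.142, -0.0, -3.095]
force: [-0.5, -0.2, -5.6]
width: 0.0275
```

Request:
drive_tool(targets=[[0,0,-0.03,0,0,0],[0,0,-0.02,0,0,0],[0,0,0,0,0,0]])

```text
t: 9.72
eef_pos: [0.5432, 0.1875, 0.0653]
ee_rot: [3.141, 0.001, -3.094]
force: [-3.4, -0.7, 6.2]
width: 0.0271
```

The cover is resting, since the vertical force reversed. Releasing and rising.

Request:
drive_tool(targets=[[0,0,0,0,0,0],[0,0,0,0,0,0],[0,0,0,0,0,0],[0,0,0.3,0,0,0],[0,0,0.7,0,0,0]], claw=0.5)

```text
t: 10.35
eef_pos: [0.5423, 0.1869, 0.1041]
ee_rot: [-3.14, -0.002, -3.095]
force: [0.0, 1.3, 1.3]
width: 0.0438
```

Request:
drive_tool(targets=[[-0.8,0.5,0.4,0,0,0],[-0.8,0.5,0.4,0,0,0],[-0.8,0.5,0,0,0,0],[-0.5,0.5,0,0,0,0],[0,0,0,0,0,0]])

```text
t: 10.98
eef_pos: [0.4262, 0.2687, 0.1374]
ee_rot: [3.14, 0.001, -3.092]
force: [-0.2, -0.5, 0.2]
width: 0.044
```

Run:
```python
from h import *
s=arm.get_state();print(s["eef_pos"],s["ee_rot"],s["t"])
A=[]
for cam in("top","side"):
    im,d=save(cam,cam+"3");P=cloud(cam,d)
    for t in("lever","knob","cover","block"):
        for r in arm.landmark_of(t,cam)[:1]: print(cam,t,round(r["score"],2),w(cam,r["point"]).round(4))
    def near(c,r,lo,hi):
        m=(np.hypot(P[...,0]-c[0],P[...,1]-c[1])<r)&(P[...,2]>lo)&(P[...,2]<hi); return P[m]
    for c in((.543,.187),(.543,.299)):
        q=near(c,.025,.083,.098)
        if len(q)>5: print(len(q),q.mean(0),cv2.minEnclosingCircle(q[:,:2].astype(np.float32)*1000))
    A.append(cv2.resize(im[:,:,::-1][160:320,200:380] if cam=="top" else im[:,:,::-1][200:330,240:380],(400,400)))
cv2.imwrite("pics/c3.png",np.hstack(A))
```

```text
[0.42615832 0.26866751 0.13738374] [ 3.14019913e+00  1.20627406e-03 -3.09199967e+00] 10.975
top lever 0.75 [0.54   0.2996 0.0846]
top knob 0.53 [0.5027 0.1421 0.0839]
top block 0.9 [ 0.5439  0.1859 -0.0012]
103 [0.54233492 0.18642589 0.09217716] ((543.3478393554688, 187.09552001953125), 13.673258781433105)
34 [0.54325211 0.29785238 0.09352996] ((543.22900390625, 298.5987854003906), 7.587945461273193)
side lever 0.76 [0.5423 0.2975 0.0853]
8 [0.54712167 0.30307646 0.09372722] ((545.5044555664062, 303.7890930175781), 5.401899814605713)
```

View pics/c3.png

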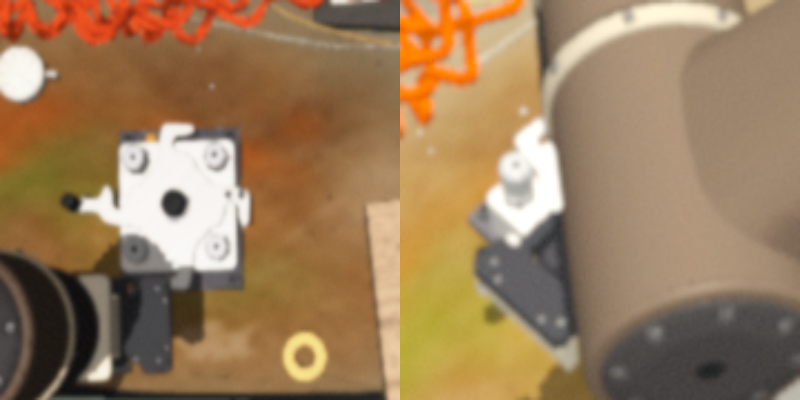

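The left panel (top camera) shows the cover seated between the screws, with the knob at (174,203) and the lever post at (70,202). The gripper is clear of it. Next I go to the lever with the jaws tangential.

Request:
drive_tool(targets=[[0.3,0.07,0,0,0,1],[0.3,0.07,0,0,0,1],[0.3,0.07,0,0,0,1],[0.3,0.07,0,0,0,1],[0.3,0.07,0,0,0,1]])

```text
t: 12.1
eef_pos: [0.4874, 0.2813, 0.136]
ee_rot: [-3.142, -0.0, -2.568]
force: [-0.2, 0.4, -0.7]
width: 0.0437
```

Request:
drive_tool(targets=[[0.3,0.07,0,0,0,1],[0.3,0.07,0,0,0,1],[0.3,0.07,0,0,0,1],[0.3,0.07,0,0,0,1],[0.2,0.12,0,0,0,1]])

```text
t: 12.72
eef_pos: [0.5435, 0.2971, 0.1358]
ee_rot: [3.141, -0.001, -2.045]
force: [0.3, 0.2, -0.6]
width: 0.0437
```

Request:
drive_tool(targets=[[0,0,0,0,0,1],[0,0,0,0,0,1],[0,0,0,0,0,1],[0,0,0,0,0,1],[0,0,0,0,0,0.5]])

```text
t: 13.35
eef_pos: [0.543, 0.2971, 0.1359]
ee_rot: [3.141, -0.0, -1.574]
force: [0.4, -0.2, 0.1]
width: 0.0438
```

Request:
drive_tool(targets=[[0,0.03,-0.9,0,0,0],[0,0,-0.7,0,0,0],[0,0,-0.15,0,0,0],[0,0,0,0,0,0]])

```text
t: 13.85
eef_pos: [0.5432, 0.2985, 0.0663]
ee_rot: [3.141, -0.001, -1.576]
force: [-0.3, -0.3, 0.5]
width: 0.0437
```

Request:
drive_tool(targets=[[0,0,0,0,0,0],[0,0,0,0,0,0],[0,0,0,0,0,0],[0,0,0,0,0,0]], claw=0.1, newtons=8)

```text
t: 14.35
eef_pos: [0.543, 0.2988, 0.0666]
ee_rot: [-3.141, 0.001, -1.576]
force: [-0.5, 0.6, 0.7]
width: 0.0156
```

Request:
drive_tool(targets=[[0.29,-0.02,0,0,0,-1],[0.29,-0.05,0,0,0,-1],[0.28,-0.08,0,0,0,-1],[0.27,-0.1,0,0,0,-1],[0.26,-0.13,0,0,0,-1]])

```text
t: 14.98
eef_pos: [0.5986, 0.2835, 0.0663]
ee_rot: [3.141, 0.0, -2.103]
force: [-1.9, 0.0, 0.5]
width: 0.0155
```

Request:
drive_tool(targets=[[0.13,-0.08,0,0,0,-0.5],[0.12,-0.08,0,0,0,-0.5],[0.1,-0.08,0,0,0,-0.4],[0,0,0,0,0,0]])

```text
t: 15.48
eef_pos: [0.6129, 0.2737, 0.0664]
ee_rot: [-3.141, 0.0, -2.247]
force: [0.8, 0.3, 1.8]
width: 0.0157
```

Request:
drive_tool(targets=[[0.04,-0.03,0,0,0,-0.17],[0.04,-0.03,0,0,0,-0.17],[0.03,-0.03,0,0,0,-0.1],[0,0,0,0,0,0]])

```text
t: 15.98
eef_pos: [0.6171, 0.2702, 0.0663]
ee_rot: [-3.141, 0.0, -2.293]
force: [0.5, 2.1, 0.7]
width: 0.0154
```

Request:
drive_tool(targets=[[0.04,-0.03,0,0,0,-0.17],[0.04,-0.03,0,0,0,-0.17],[0,0,0,0,0,0]])

```text
t: 16.35
eef_pos: [0.6187, 0.2686, 0.0659]
ee_rot: [3.14, -0.001, -2.329]
force: [-6.9, 6.6, 3.1]
width: 0.0156
```

Request:
drive_tool(targets=[[0,0,0,0,0,0],[0,0,0,0,0,0],[0,0,0.7,0,0,0],[0,0,0.9,0,0,0],[-0.7,-0.7,0.3,0,0,0.7]], claw=0.45)

```text
t: 16.98
eef_pos: [0.5941, 0.2406, 0.1438]
ee_rot: [-3.14, 0.003, -2.253]
force: [-0.7, 0.6, -0.4]
width: 0.0393
```

Request:
drive_tool(targets=[[-0.8,-0.9,0,0,0,0.7],[-0.9,-0.9,0,0,0,0.7],[-0.9,-0.9,0,0,0,0.7],[-0.9,-0.6,0,0,0,0.7],[0,0,0,0,0,0.2]])

```text
t: 17.6
eef_pos: [0.4499, 0.1056, 0.1424]
ee_rot: [3.141, -0.0, -1.941]
force: [-0.2, -0.4, 0.9]
width: 0.0391
```

Run:
```python
from h import *
s=arm.get_state();print(s["eef_pos"],s["ee_rot"],s["t"])
im,d=save("top","top4");P=cloud("top",d);C=[]
for n,c in dict(knob=(.543,.187),lever=(.617,.271),h1=(.586,.2305),h2=(.498,.2265),h3=(.502,.14),h4=(.589,.143)).items():
    m=(np.hypot(P[...,0]-c[0],P[...,1]-c[1])<.022)&(P[...,2]>.083)&(P[...,2]<.1);q=P[m]
    if len(q)>5:
        e=cv2.minEnclosingCircle(q[:,:2].astype(np.float32)*1000);print(n,len(q),q.mean(0).round(4),e);C.append(e[0])
C=np.array(C);v=C[1]-C[0];print("lever ang",np.degrees(np.arctan2(v[1],v[0])))
cv2.imwrite("pics/c4.png",cv2.resize(im[:,:,::-1][160:320,200:380],(540,480)))
```

```text
[0.44985094 0.1056341  0.14243924] [ 3.14124695e+00 -1.49080916e-05 -1.94079874e+00] 17.6
knob 104 [0.5438 0.1847 0.092 ] ((543.75537109375, 184.63865661621094), 13.582913398742676)
lever 41 [0.6177 0.2682 0.093 ] ((618.3836669921875, 269.1062316894531), 7.680964469909668)
h1 89 [0.5859 0.2306 0.0889] ((586.4939575195312, 230.47938537597656), 13.004755020141602)
h2 91 [0.4984 0.2268 0.0893] ((498.782470703125, 227.05137634277344), 12.733670234680176)
h4 89 [0.5896 0.143  0.0891] ((589.6400146484375, 143.24575805664062), 12.558378219604492)
lever ang 48.538948365059625
```

View pics/c4.png

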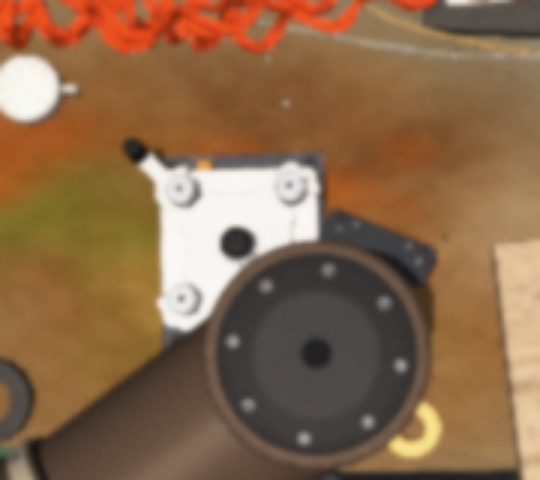

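The top view shows the cover hooked home: the lever at (133,150) measures 48.5° and 49° is ideal. The knob is at (237,243), and the tape at (413,430) is in place under the hand. First pass starts with screw 3.

Request:
drive_tool(targets=[[0.66,0.43,0,0,0,0],[0.65,0.42,0,0,0,0],[0,0,-0.9,0,0,0],[0,0,-0.8,0,0,0],[0,0,-0.28,0,0,0]])

```text
t: 18.27
eef_pos: [0.5042, 0.1414, 0.0609]
ee_rot: [3.14, -0.003, -1.941]
force: [-1.1, 0.5, 0.3]
width: 0.0392
```

Request:
drive_tool(targets=[[0,0,0,0,0,0],[0,0,0,0,0,0],[0,0,0,0,0,0],[0,0,0,0,0,0]], claw=0.2, newtons=25)

```text
t: 18.77
eef_pos: [0.5036, 0.1425, 0.0636]
ee_rot: [3.14, 0.001, -1.941]
force: [-6.6, 5.3, -2.9]
width: 0.0255
```

Request:
drive_tool(targets=[[-0.02,0.04,0,0,0,-1],[0,0,0,0,0,-1],[0,0,0,0,0,-1],[0,0,0,0,0,-1],[0,0,0,0,0,-1]])

```text
t: 19.4
eef_pos: [0.5043, 0.1421, 0.0628]
ee_rot: [-3.14, -0.0, -2.468]
force: [11.7, -9.2, -20.7]
width: 0.0253
```

Request:
drive_tool(targets=[[0,0,0,0,0,-1],[0,0,0,0,0,-1],[0,0,0,0,0,0]])

```text
t: 19.77
eef_pos: [0.5045, 0.1417, 0.0624]
ee_rot: [-3.14, -0.0, -2.676]
force: [14.3, -10.9, -23.4]
width: 0.0255
```

Run:
```python
from h import *
s=arm.get_state();print(s["eef_pos"],s["ee_rot"],s["moment"],s["force"],s["q"])
```

```text
[0.50454877 0.14165567 0.0624289 ] [-3.13969869e+00 -2.20230806e-04 -2.67560244e+00] [-4.00560203 -5.46522168  0.10400166] [ 14.2825303  -10.94173116 -23.44191664] [ 0.64981898  0.2833045  -0.52832014  0.00264515 -0.75973617 -1.75654318]
```

Request:
drive_tool(targets=[[0,0,-0.04,0,0,0],[0,0,0,0,0,0],[0,0,0,0,0,0],[0,0,0.8,0,0,0],[0,0,0.9,0,0,1]], claw=0.45)

```text
t: 20.4
eef_pos: [0.5034, 0.1435, 0.1303]
ee_rot: [3.142, -0.001, -2.566]
force: [0.6, 0.7, 0.1]
width: 0.0396
```

Request:
drive_tool(targets=[[0.5,0.5,0,0,0,1],[0.5,0.6,0,0,0,1],[0.5,0.6,0,0,0,1],[0.5,0.5,0,0,0,1],[0,0,0,0,0,1]])

```text
t: 21.02
eef_pos: [0.5849, 0.2331, 0.1295]
ee_rot: [-3.141, 0.001, -2.041]
force: [-0.2, -0.1, -0.2]
width: 0.0393
```

Request:
drive_tool(targets=[[0.06,-0.02,0,0,0,1],[0,0,-0.8,0,0,0],[0,0,-0.7,0,0,0],[0,0,-0.14,0,0,0],[0,0,0,0,0,0]])

```text
t: 21.65
eef_pos: [0.5864, 0.2309, 0.0644]
ee_rot: [-3.141, 0.0, -1.94]
force: [-0.3, 1.0, 0.3]
width: 0.0393
```

Request:
drive_tool(targets=[[0,0,0,0,0,0],[0,0,0,0,0,0],[0,0,0,0,0,0],[0,0,0,0,0,0]], claw=0.2)

```text
t: 22.15
eef_pos: [0.5863, 0.2311, 0.0649]
ee_rot: [-3.141, 0.001, -1.94]
force: [-2.9, 2.5, 7.0]
width: 0.0256
```

Request:
drive_tool(targets=[[0,0,-0.006,0,0,-1],[0,0,-0.006,0,0,-1],[0,0,-0.006,0,0,-1],[0,0,-0.006,0,0,-1],[0,0,-0.006,0,0,-1]])

```text
t: 22.78
eef_pos: [0.5862, 0.2312, 0.0638]
ee_rot: [3.141, 0.001, -2.467]
force: [-4.8, 1.7, 7.2]
width: 0.0255
```

Request:
drive_tool(targets=[[0,0,-0.006,0,0,-1],[0,0,-0.006,0,0,-1],[0,0,0,0,0,0]])

```text
t: 23.15
eef_pos: [0.5862, 0.2312, 0.0633]
ee_rot: [3.141, 0.001, -2.675]
force: [-4.5, 2.6, 7.2]
width: 0.0253
```

Request:
drive_tool(targets=[[0,0,0,0,0,0],[0,0,0,0,0,0],[0,0,0,0,0,0],[0,0,0.8,0,0,0],[0,0,0.9,0,0,0]], claw=0.45)

```text
t: 23.78
eef_pos: [0.5856, 0.2301, 0.13]
ee_rot: [-3.141, -0.002, -2.674]
force: [1.0, -0.1, 0.8]
width: 0.0395
```

Run:
```python
from h import *
s=arm.get_state();print(s["eef_pos"],s["ee_rot"],s["q"])
```

```text
[0.58564043 0.23005362 0.12996393] [-3.14109547e+00 -2.16616530e-03 -2.67370227e+00] [ 6.84076933e-01  3.60331884e-01 -2.18897999e-01  2.49965802e-05
 -9.93788834e-01 -1.78699600e+00]
```

Request:
drive_tool(targets=[[-0.5,-0.02,0,0,0,1],[-0.5,-0.02,0,0,0,1],[-0.5,-0.02,0,0,0,1],[-0.4,0,0,0,0,1],[-0.26,0,0,0,0,1]])

```text
t: 24.4
eef_pos: [0.499, 0.2279, 0.1301]
ee_rot: [3.142, -0.0, -2.146]
force: [0.3, -0.3, -0.3]
width: 0.0395
```

Request:
drive_tool(targets=[[0,0,0,0,0,1],[0,0,0,0,0,1],[0,0,0,0,0,0]])

```text
t: 24.78
eef_pos: [0.4997, 0.228, 0.13]
ee_rot: [3.142, -0.0, -1.941]
force: [-0.4, -0.8, -0.3]
width: 0.0397
```

Request:
drive_tool(targets=[[0,0,-0.8,0,0,0],[0,0,-0.7,0,0,0],[0,0,-0.14,0,0,0],[0,0,0,0,0,0]])

```text
t: 25.28
eef_pos: [0.4999, 0.2281, 0.0647]
ee_rot: [-3.141, -0.0, -1.941]
force: [-0.3, -1.0, -0.0]
width: 0.0396
```

Request:
drive_tool(targets=[[0,0,0,0,0,0],[0,0,0,0,0,0],[0,0,0,0,0,0],[0,0,0,0,0,0]], claw=0.2)

```text
t: 25.78
eef_pos: [0.4993, 0.2289, 0.0655]
ee_rot: [3.141, 0.002, -1.941]
force: [-5.8, 3.3, 5.1]
width: 0.0255
```

Request:
drive_tool(targets=[[0,0,-0.006,0,0,-1],[0,0,-0.006,0,0,-1],[0,0,-0.006,0,0,-1],[0,0,-0.006,0,0,-1],[0,0,-0.006,0,0,-1]])

```text
t: 26.4
eef_pos: [0.4998, 0.2286, 0.0644]
ee_rot: [3.141, 0.001, -2.467]
force: [-2.1, -0.2, 3.6]
width: 0.0255
```

Request:
drive_tool(targets=[[0,0,-0.006,0,0,-1],[0,0,-0.006,0,0,-1],[0,0,0,0,0,0]])

```text
t: 26.78
eef_pos: [0.5, 0.2284, 0.0638]
ee_rot: [3.141, 0.001, -2.673]
force: [-1.2, -1.0, 6.3]
width: 0.0252
```

Request:
drive_tool(targets=[[0,0,0,0,0,0],[0,0,0,0,0,0],[0,0,0,0,0,0],[0,0,0.8,0,0,0],[0,0,0.9,0,0,0]], claw=0.45)

```text
t: 27.4
eef_pos: [0.4993, 0.2278, 0.1309]
ee_rot: [-3.141, -0.002, -2.673]
force: [-0.2, 0.9, 0.7]
width: 0.0393
```

Request:
drive_tool(targets=[[0.5,-0.5,0,0,0,1],[0.5,-0.5,0,0,0,1],[0.5,-0.5,0,0,0,1],[0.5,-0.4,0,0,0,1],[0.28,-0.19,0,0,0,1]])

```text
t: 28.02
eef_pos: [0.5916, 0.1436, 0.1305]
ee_rot: [3.141, -0.0, -2.147]
force: [0.2, -0.6, -0.9]
width: 0.0393
```

Request:
drive_tool(targets=[[0,0,0,0,0,1],[0,0,0,0,0,1],[0,0,-0.8,0,0,0],[0,0,-0.7,0,0,0],[0,0,-0.16,0,0,0]])

```text
t: 28.65
eef_pos: [0.5897, 0.1439, 0.0625]
ee_rot: [3.139, -0.003, -1.94]
force: [0.8, 0.2, -0.5]
width: 0.0393
```

Request:
drive_tool(targets=[[0,0,0,0,0,0],[0,0,0,0,0,0],[0,0,0,0,0,0],[0,0,0,0,0,0],[0,0,0,0,0,0]], claw=0.2)

```text
t: 29.28
eef_pos: [0.5907, 0.1451, 0.0654]
ee_rot: [-3.141, 0.001, -1.94]
force: [-4.7, 2.9, 2.5]
width: 0.0253
```

Request:
drive_tool(targets=[[0,0,-0.006,0,0,-1],[0,0,-0.006,0,0,-1],[0,0,-0.006,0,0,-1],[0,0,-0.006,0,0,-1],[0,0,-0.006,0,0,-1]])

```text
t: 29.9
eef_pos: [0.5913, 0.1448, 0.0643]
ee_rot: [-3.141, 0.001, -2.467]
force: [-1.3, -0.3, 1.1]
width: 0.0254
```

Request:
drive_tool(targets=[[0,0,-0.006,0,0,-1],[0,0,-0.006,0,0,-1],[0,0,0,0,0,0]])

```text
t: 30.28
eef_pos: [0.5914, 0.1445, 0.0638]
ee_rot: [-3.141, 0.001, -2.673]
force: [-0.2, -0.5, 3.1]
width: 0.0255
```

Request:
drive_tool(targets=[[0,0,0,0,0,0],[0,0,0,0,0,0],[0,0,0,0,0,0],[0,0,0.8,0,0,0],[0,0,0.9,0,0,0]], claw=0.45)

```text
t: 30.9
eef_pos: [0.5904, 0.1443, 0.1308]
ee_rot: [-3.141, -0.002, -2.673]
force: [0.8, 0.6, -0.2]
width: 0.0394
```

Request:
drive_tool(targets=[[-0.9,-0.1,0,0,0,1],[-0.9,-0.2,0,0,0,1],[-0.9,-0.3,0,0,0,1],[-0.8,-0.3,0,0,0,1],[0,0,0,0,0,1]])

```text
t: 31.52
eef_pos: [0.4488, 0.1077, 0.131]
ee_rot: [3.141, 0.0, -2.146]
force: [0.9, -0.0, 1.0]
width: 0.0397
```

Run:
```python
from h import *
s=arm.get_state();print(s["eef_pos"],s["ee_rot"],s["t"])
Z={}
for f in("top0","top4","new"):
    d=save("top","top5")[1] if f=="new" else np.load(f"pics/{f}.npy")
    P=cloud("top",d)
    for n,c in dict(knob=(.544,.185),lever=(.618,.269),h1=(.586,.2305),h2=(.498,.2265),h3=(.502,.14),h4=(.589,.143)).items():
        m=(np.hypot(P[...,0]-c[0],P[...,1]-c[1])<(.01 if n!="lever" else .006))&(P[...,2]>.08)&(P[...,2]<.1);q=P[m]
        if len(q)>3: print(f,n,len(q),np.median(q[:,2]).round(5),q.mean(0).round(4))
```

```text
[0.44882353 0.10766251 0.1310097 ] [ 3.14126004e+00  3.66215989e-04 -2.14574281e+00] 31.525
top0 h1 53 0.08928 [0.586  0.2307 0.0891]
top0 h2 54 0.08995 [0.4979 0.2265 0.0897]
top0 h3 56 0.08939 [0.5018 0.1401 0.0897]
top0 h4 54 0.08964 [0.5893 0.1427 0.0898]
top4 knob 56 0.09301 [0.544  0.1846 0.093 ]
top4 lever 19 0.09528 [0.6182 0.2685 0.0952]
top4 h1 54 0.08948 [0.5862 0.2308 0.0893]
top4 h2 54 0.09022 [0.4978 0.2266 0.09  ]
top4 h4 55 0.08992 [0.5889 0.1427 0.0897]
new knob 54 0.09304 [0.5437 0.185  0.0929]
new lever 20 0.0939 [0.6178 0.2682 0.0939]
new h1 53 0.08774 [0.5859 0.2307 0.0878]
new h2 54 0.08884 [0.4981 0.2265 0.0888]
new h4 58 0.08802 [0.589  0.1425 0.0881]
```

Head tops sank 1.3–1.9 mm, consistent with about 40° each; screw 3 was hidden, but its sinking showed in the downward pull on the wrist. Starting the second pass with screw 3.

Request:
drive_tool(targets=[[0.7,0.45,0,0,0,0.6],[0.68,0.4,0,0,0,0.4],[0,0,-0.8,0,0,0],[0,0,-0.75,0,0,0],[0,0,-0.15,0,0,0]])

```text
t: 32.2
eef_pos: [0.5052, 0.1419, 0.0608]
ee_rot: [3.14, -0.003, -2.047]
force: [-0.2, -0.1, -0.2]
width: 0.0397
```

Request:
drive_tool(targets=[[0,0,0,0,0,0],[0,0,0,0,0,0],[0,0,0,0,0,0],[0,0,0,0,0,0],[0,0,0,0,0,0]], claw=0.2)

```text
t: 32.83
eef_pos: [0.5046, 0.1437, 0.0635]
ee_rot: [3.14, 0.001, -2.046]
force: [-9.8, 8.2, 1.9]
width: 0.0253
```

Request:
drive_tool(targets=[[0,0,-0.006,0,0,-1],[0,0,-0.006,0,0,-1],[0,0,-0.006,0,0,-1],[0,0,-0.006,0,0,-1],[0,0,-0.004,0,0,-0.5]])

```text
t: 33.45
eef_pos: [0.5059, 0.1426, 0.0625]
ee_rot: [3.141, 0.001, -2.519]
force: [-1.7, -1.3, -2.8]
width: 0.0254
```

Run:
```python
from h import *
s=arm.get_state();print(s["ee_rot"],s["moment"],s["force"],s["q"])
```

```text
[ 3.14136985e+00  6.05471940e-04 -2.51906429e+00] [-0.1736783   0.4136993   0.13493431] [-1.68499628 -1.29968035 -2.76074804] [ 6.48200142e-01  2.85191389e-01 -5.23896765e-01 -3.00402958e-04
 -7.61097203e-01 -1.59625059e+00]
```

Request:
drive_tool(targets=[[0,0,-0.003,0,0,-0.5],[0,0,-0.003,0,0,-0.5],[0,0,0,0,0,-0.5],[0,0,0,0,0,-0.5],[0,0,0,0,0,0]])

```text
t: 34.08
eef_pos: [0.508, 0.1428, 0.0627]
ee_rot: [-3.141, 0.004, -2.726]
force: [7.7, -4.3, -7.1]
width: 0.0256
```

Run:
```python
from h import *
s=arm.get_state();print(s["ee_rot"],s["moment"],s["force"],s["q"])
```

```text
[-3.14097311  0.00381768 -2.72558204] [-1.40137819 -2.70640569  0.40143322] [ 7.69058732 -4.32993562 -7.06668031] [ 0.64716118  0.28608626 -0.52294062  0.00214901 -0.7581964  -1.80350578]
```

Request:
drive_tool(targets=[[0,0,0,0,0,0],[0,0,0,0,0,0],[0,0,0,0,0,0],[0,0,0.8,0,0,0],[0,0,0.9,0,0,1]], claw=0.45)

```text
t: 34.7
eef_pos: [0.5056, 0.1423, 0.1299]
ee_rot: [-3.141, -0.002, -2.619]
force: [0.1, 0.5, -0.0]
width: 0.0395
```

Request:
drive_tool(targets=[[0.5,0.5,0,0,0,1],[0.5,0.6,0,0,0,1],[0.5,0.6,0,0,0,1],[0.5,0.5,0,0,0,1],[0,0,0,0,0,1]])

```text
t: 35.33
eef_pos: [0.5871, 0.232, 0.1289]
ee_rot: [-3.141, -0.0, -2.093]
force: [-0.1, -0.7, -0.8]
width: 0.0397
```

Request:
drive_tool(targets=[[-0.02,-0.02,0,0,0,0.5],[0,0,-0.8,0,0,0],[0,0,-0.7,0,0,0],[0,0,-0.16,0,0,0],[0,0,0,0,0,0]])

```text
t: 35.95
eef_pos: [0.5854, 0.2298, 0.0632]
ee_rot: [-3.141, -0.0, -2.045]
force: [0.7, 0.1, 0.6]
width: 0.0392
```

Request:
drive_tool(targets=[[0,0,0,0,0,0],[0,0,0,0,0,0],[0,0,0,0,0,0],[0,0,0,0,0,0],[0,0,0,0,0,0]], claw=0.2)

```text
t: 36.58
eef_pos: [0.5857, 0.2302, 0.0641]
ee_rot: [-3.141, 0.001, -2.045]
force: [-2.0, 0.6, 7.2]
width: 0.0258
```

Request:
drive_tool(targets=[[0,0,-0.006,0,0,-1],[0,0,-0.006,0,0,-1],[0,0,-0.006,0,0,-1],[0,0,-0.006,0,0,-1],[0,0,-0.004,0,0,-0.5]])

```text
t: 37.2
eef_pos: [0.5854, 0.2306, 0.063]
ee_rot: [3.141, 0.002, -2.518]
force: [-4.7, 2.7, 9.4]
width: 0.0251
```

Request:
drive_tool(targets=[[0,0,-0.003,0,0,-0.5],[0,0,-0.003,0,0,-0.5],[0,0,0,0,0,-0.5],[0,0,0,0,0,-0.5],[0,0,0,0,0,0]])

```text
t: 37.83
eef_pos: [0.5853, 0.2308, 0.0629]
ee_rot: [3.141, 0.002, -2.725]
force: [-5.1, 3.8, 10.0]
width: 0.0257
```

Run:
```python
from h import *
s=arm.get_state();print(s["ee_rot"],s["moment"],s["force"],s["q"])
```

```text
[ 3.14077006e+00  1.58845448e-03 -2.72539236e+00] [1.33309038 2.07402339 0.31825091] [-5.08366675  3.76460285 10.00407813] [ 6.85217344e-01  4.27920701e-01 -2.90494738e-01 -4.93308291e-04
 -8.50630995e-01 -1.83948771e+00]
```

Request:
drive_tool(targets=[[0,0,0,0,0,0],[0,0,0,0,0,0],[0,0,0,0,0,0],[0,0,0.8,0,0,0],[0,0,0.9,0,0,1]], claw=0.45)

```text
t: 38.45
eef_pos: [0.5849, 0.2292, 0.1294]
ee_rot: [-3.141, -0.002, -2.62]
force: [1.1, -0.0, 0.0]
width: 0.0398
```

Request:
drive_tool(targets=[[-0.5,-0.02,0,0,0,1],[-0.5,-0.02,0,0,0,1],[-0.5,0,0,0,0,1],[-0.4,0,0,0,0,1],[-0.26,0,0,0,0,1]])

```text
t: 39.08
eef_pos: [0.4982, 0.2279, 0.1296]
ee_rot: [3.141, -0.0, -2.094]
force: [0.0, -0.0, 0.0]
width: 0.0395
```

Request:
drive_tool(targets=[[0.03,0.01,0,0,0,0.5],[0,0,-0.8,0,0,0],[0,0,-0.7,0,0,0],[0,0,-0.16,0,0,0],[0,0,0,0,0,0]])

```text
t: 39.7
eef_pos: [0.5002, 0.2285, 0.0633]
ee_rot: [-3.142, -0.001, -2.045]
force: [0.3, 0.0, 0.5]
width: 0.039
```

Request:
drive_tool(targets=[[0,0,0,0,0,0],[0,0,0,0,0,0],[0,0,0,0,0,0],[0,0,0,0,0,0],[0,0,0,0,0,0]], claw=0.2)

```text
t: 40.33
eef_pos: [0.4997, 0.2294, 0.0642]
ee_rot: [3.141, 0.002, -2.045]
force: [-5.5, 3.3, 4.0]
width: 0.0257
```

Request:
drive_tool(targets=[[0,0,-0.006,0,0,-1],[0,0,-0.006,0,0,-1],[0,0,-0.006,0,0,-1],[0,0,-0.006,0,0,-1],[0,0,-0.004,0,0,-0.5]])

```text
t: 40.95
eef_pos: [0.5004, 0.2289, 0.0632]
ee_rot: [3.142, 0.001, -2.519]
force: [-1.6, 0.6, 3.0]
width: 0.0253
```

Request:
drive_tool(targets=[[0,0,-0.003,0,0,-0.5],[0,0,-0.003,0,0,-0.5],[0,0,0,0,0,-0.5],[0,0,0,0,0,-0.5],[0,0,0,0,0,0]])

```text
t: 41.58
eef_pos: [0.5016, 0.2292, 0.0632]
ee_rot: [-3.142, 0.003, -2.724]
force: [4.7, -1.5, 3.4]
width: 0.025
```

Run:
```python
from h import *
s=arm.get_state();print(s["ee_rot"],s["moment"],s["force"])
```

```text
[-3.14156295  0.0033029  -2.72432301] [-0.76136735 -1.83435346  0.4177904 ] [ 4.72987739 -1.46482543  3.42674123]
```

Request:
drive_tool(targets=[[0,0,0,0,0,0],[0,0,0,0,0,0],[0,0,0,0,0,0],[0,0,0.8,0,0,0],[0,0,0.9,0,0,1]], claw=0.45)

```text
t: 42.2
eef_pos: [0.4994, 0.2281, 0.1298]
ee_rot: [-3.141, -0.002, -2.619]
force: [0.3, 0.7, 0.1]
width: 0.0397
```

Request:
drive_tool(targets=[[0.5,-0.5,0,0,0,1],[0.5,-0.5,0,0,0,1],[0.5,-0.5,0,0,0,1],[0.5,-0.4,0,0,0,1],[0.28,-0.19,0,0,0,1]])

```text
t: 42.82
eef_pos: [0.5918, 0.144, 0.1294]
ee_rot: [3.141, -0.001, -2.095]
force: [-1.0, -0.0, -0.1]
width: 0.0395
```

Screw 2 is at its stop (0.42 Nm). Screw 4 next.

Request:
drive_tool(targets=[[-0.02,0.02,0,0,0,0.5],[0,0,-0.8,0,0,0],[0,0,-0.7,0,0,0],[0,0,-0.16,0,0,0],[0,0,0,0,0,0]])

```text
t: 43.45
eef_pos: [0.5905, 0.1458, 0.0635]
ee_rot: [3.141, -0.001, -2.045]
force: [-0.5, -0.1, 0.0]
width: 0.0393
```

Request:
drive_tool(targets=[[0,0,0,0,0,0],[0,0,0,0,0,0],[0,0,0,0,0,0],[0,0,0,0,0,0],[0,0,0,0,0,0]], claw=0.2)

```text
t: 44.08
eef_pos: [0.5912, 0.1461, 0.0645]
ee_rot: [-3.14, 0.001, -2.045]
force: [-0.8, -0.1, 5.9]
width: 0.0256
```

Request:
drive_tool(targets=[[0,0,-0.006,0,0,-1],[0,0,-0.006,0,0,-1],[0,0,-0.006,0,0,-1],[0,0,-0.006,0,0,-1],[0,0,-0.004,0,0,-0.5]])

```text
t: 44.7
eef_pos: [0.5919, 0.1454, 0.0635]
ee_rot: [-3.14, 0.002, -2.518]
force: [3.9, -4.2, 4.2]
width: 0.0255
```

Request:
drive_tool(targets=[[0,0,-0.003,0,0,-0.5],[0,0,-0.003,0,0,-0.5],[0,0,0,0,0,-0.5],[0,0,0,0,0,-0.5],[0,0,0,0,0,0]])

```text
t: 45.32
eef_pos: [0.5932, 0.1454, 0.0633]
ee_rot: [-3.14, 0.004, -2.725]
force: [8.0, -6.5, 1.8]
width: 0.0255
```

Run:
```python
from h import *
s=arm.get_state();print(s["ee_rot"],s["moment"],s["force"])
```

```text
[-3.13972365  0.00426547 -2.72524359] [-2.03679102 -3.0631884   0.34746419] [ 7.97649671 -6.47888842  1.79237   ]
```

Request:
drive_tool(targets=[[0,0,0,0,0,0],[0,0,0,0,0,0],[0,0,0,0,0,0],[0,0,0.8,0,0,0],[0,0,0.9,0,0,0]], claw=0.45)

```text
t: 45.95
eef_pos: [0.5897, 0.1456, 0.13]
ee_rot: [-3.141, -0.002, -2.726]
force: [0.1, 0.8, -0.1]
width: 0.0394
```

Request:
drive_tool(targets=[[-0.9,-0.3,0,0,0,1],[-0.9,-0.7,0,0,0,1],[-0.9,-0.7,0,0,0,1],[-0.8,-0.7,0,0,0,1],[0,-0.3,0,0,0,1]])

```text
t: 46.58
eef_pos: [0.4479, 0.0365, 0.1302]
ee_rot: [3.141, 0.0, -2.199]
force: [0.6, 0.6, 1.0]
width: 0.0396
```

Run:
```python
from h import *
s=arm.get_state();print(s["eef_pos"],s["t"])
for f in("top4","top5","top6"):
    im,d=save("top","top6") if f=="top6" else (None,np.load(f"pics/{f}.npy"))
    P=cloud("top",d)
    for n,c in dict(knob=(.544,.185),lever=(.618,.269),h1=(.586,.2305),h2=(.498,.2265),h3=(.502,.14),h4=(.589,.143)).items():
        m=(np.hypot(P[...,0]-c[0],P[...,1]-c[1])<(.01 if n!="lever" else .006))&(P[...,2]>.08)&(P[...,2]<.1);q=P[m]
        if len(q)>3: print(f,n,len(q),np.median(q[:,2]).round(5),q.mean(0).round(4))
cv2.imwrite("pics/c6.png",cv2.resize(im[:,:,::-1][160:320,180:360],(540,480)))
```

```text
[0.44792953 0.0364564  0.13021952] 46.575
top4 knob 56 0.09301 [0.544  0.1846 0.093 ]
top4 lever 19 0.09528 [0.6182 0.2685 0.0952]
top4 h1 54 0.08948 [0.5862 0.2308 0.0893]
top4 h2 54 0.09022 [0.4978 0.2266 0.09  ]
top4 h4 55 0.08992 [0.5889 0.1427 0.0897]
top5 knob 54 0.09304 [0.5437 0.185  0.0929]
top5 lever 20 0.0939 [0.6178 0.2682 0.0939]
top5 h1 53 0.08774 [0.5859 0.2307 0.0878]
top5 h2 54 0.08884 [0.4981 0.2265 0.0888]
top5 h4 58 0.08802 [0.589  0.1425 0.0881]
top6 knob 55 0.09178 [0.5436 0.1847 0.0917]
top6 lever 22 0.09291 [0.6179 0.2685 0.0928]
top6 h1 53 0.08712 [0.5863 0.231  0.0871]
top6 h2 53 0.08673 [0.4978 0.2264 0.0865]
top6 h3 55 0.08624 [0.5016 0.1399 0.0865]
top6 h4 56 0.08735 [0.5891 0.1426 0.0872]
```

View pics/c6.png

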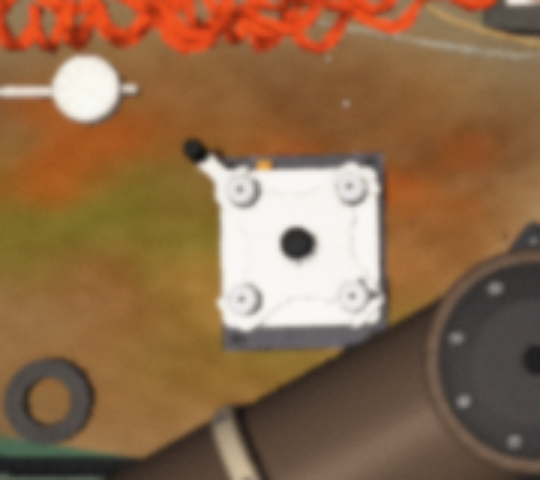

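Run:
```python
from h import *
C=dict(knob=(.5437,.1847),lever=(.618,.2685),h1=(.586,.2307),h2=(.498,.2265),h3=(.502,.14),h4=(.589,.1427))
R={n:[] for n in C}
for i in range(8):
    P=cloud("top",arm.grab_frame("top")[1])
    for n,c in C.items():
        m=(np.hypot(P[...,0]-c[0],P[...,1]-c[1])<.009)&(P[...,2]>.08)&(P[...,2]<.1);R[n].append(np.median(P[m][:,2])*1e3)
for n in R: print(n,np.mean(R[n]).round(2),np.std(R[n]).round(2))
```

```text
knob 91.5 0.24
lever 92.28 0.25
h1 87.04 0.49
h2 87.31 0.42
h3 87.01 0.44
h4 87.13 0.35
```

The four head tops agree within 0.3 mm. In the picture, cover, ring gauge (48,400) and indicator (85,90) look right, and the gripper is clear. Handing in.

```bash
python3 -c "
from station import arm
print(arm.job_done(), arm.get_state()['t'])"
```

```text
the job is handed in; nothing more can be done
the job is handed in; nothing more can be done
```

The block is closed and I handed the job in at about 47 s of the 72 s allowed; no verdict was reported. I set the cover between the screws, let go, and swung it home by the lever until it stopped at about 9.5 N. I then tightened the screws crosswise, 3-1-2-4: 42° each in the first pass, then each to its stop.

**Last checks**
- **Yaw:** measured before tightening, the cover was within about 0.5° of the block's yaw. In the last picture it still looks hooked home.
- **Screws:** the resisting torque at the end of the second pass was 0.32–0.42 Nm, against 0.10–0.13 Nm while turning freely, so all four were on their stops.
- **Level and height:** averaged over 8 frames, the four head tops agree within 0.3 mm. The knob sank about 1.5 mm, so the cover is drawn down.
- **Bystanders:** the ring gauge and dial indicator showed no visible shift in the last picture. The tape was outside that picture; in the earlier one it was where it started.

**Disagreements**
- **Camera offset:** the two cameras differed by 3 to 5 mm in y. I settled that by touch when gripping the knob and screws.
- **Single depth frame:** one frame suggested screws 1 and 4 had sunk only about 2.2 mm. The 8-frame average did not confirm it, though depth noise is too large to prove the last 0.1 rad.

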